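# Press a slide carton home in a code-reading nest and hold it for the reading

## Robot

A 6-joint arm with a two-finger parallel gripper is mounted at the origin on a cart in front of the work surface, level with it; the furniture and walls round the work are solid. World frame = base frame: x ahead of the robot, y to its left, z up, the work surface at z = 0. Lengths are in m, angles in degrees, forces in N, time in s.
With the tool pointing down it reaches from about 0.35 to 0.875 m from the base axis. Payload 4.2 kg.
Tool frame: the origin (TCP) lies at the very end of the fingers, on their centre line; the grasp point (between the pads) lies behind it (r.grip_point_offset is the z of the grasp point in the tool frame, in m); z points along the fingers, y is the direction in which the jaws open and shut (so a half turn about z gives the same grasp; the last joint's range is limited). The gripper opens to 87 mm and grips with 3 to 60 N. Pads are 19 mm wide; open, the fingers measure 117 mm over their backs; the gripper's body (75 mm by 190 mm) begins 51 mm behind the grasp point.
Start: joints at [-48.839, 22.042, 0.453, 0, -68.411, -14.817], TCP at [0.277, -0.56, 0.183] pointing down, gripper open.
Joint ranges: [-179.83, 179.83], [-69.29, 118.12], [-61.27, 80.66], [-181.25, 117.63], [-171.15, -9.14], [-177.46, 177.46]. Speed limits (degrees/s): [159.86, 159.86, 180, 180, 180, 180].

## Interface

Orientations are given as a 3x3 rotation matrix whose columns are the frame's x, y, z axes.
In Python, from station import r, capture, workorder gives the robot as it stands. The module is installed in compiled form; this text tells all that it offers.
- The arm moves only by the shell command python3 -m crank 'ROWS'. ROWS is JSON, a list of rows, each an object with "delta_rot": the turn, a rotation vector about the tool's x, y, z in rad, a list of three; "linear": the shift along the tool's x, y, z in m, a list of three; "gripper": the opening in per cent of the stroke, from 0 (shut) to 100 (fully open). A call has 1 to 10 rows; each row shifts and turns the commanded pose from where the row before left it, along the tool's axes as they then stand; what a row does not reach is not made up. A row lasts 1/8 s, in which the tool goes at most 62.5 mm and 10.7 degrees, less where a joint would pass 70% of its speed; a pose out of reach is approached as far as the arm can. A call is refused whole if a number of a shift passes 0.0625 or a number of a turn 0.188, either way. A call with a gripper value outside its range is refused whole. The fingers move at their own pace and stop on an object; the grip force is fixed at half the most. Time passes only in rows, so rows that do not move let the fingers close. It gives the time, the measured TCP pose, the force and the opening at its end, in the units of the state.
- r.sense(): the state, without advancing time (a new reading comes with each control period).
- capture(name): name is "scene" or "top" or "wrist"; returns a dict with "img" (480x640x3 uint8, blue, green, red), "fx", "fy", "cx", "cy" (pixels), "world_from_camera" (4x4, takes a point from camera to world coordinates). Camera axes: x right, y down, z forward; pixel columns grow to the right and rows downward; lengths in m; the calibration is good to about 2 mm. The wrist camera is an equidistant fisheye: a pixel r from the principal point sees the ray r / f radians off the axis. A picture is of the moment at which its call begins. There is no depth.
- workorder.finish_job(): hands the job in, once; it reports no verdict.
The state is a dict: "time_s": time; "joints": joint angles; "joint_velocities": joint speeds; "effort": joint torques, N m; "tcp_pos": TCP position; "ee_rot": TCP orientation; "wrist_force": force on the tool from outside, world axes, zero at the start; "moment": the same for the moment, N m; "gripper_width": opening from 0.0 (shut) to 1.0 (fully open).
Only numpy, scipy, OpenCV 4.12 (cv2) and the standard library are available. Lean on these libraries where they do the work, as an engineer would, in place of code of your own. Each camera call takes 0.05 s, during which the arm holds its last target.

## Task

Pick up the long flat carton of microscope slides and lay it in the open front of the code-reading nest, then slide it lengthwise between the guide rails and under the reader bridge, pressing back the sprung plunger until the carton's end is hard against both stop lugs. Press, do not ram, and leave the vial, the timer and the marker where they are. The carton must be held for the reading, so finish while still gripping or pushing it firmly against the stops: the plunger throws it back if you let go.

Things in the scene. Friction and masses are not known exactly. Their poses are not given: they have to be found in the camera images.
- slide_box: the long flat white carton, a rigid box 55 (x) x 165 (y) x 28 (z) mm, 0.2 to 0.3 kg, lying flat. Origin: centre of its underside; its y axis is its length. Both ends are alike: either may go in first. Once home, its rear 80 mm lie on open plate, clear of the rails, for gripping (about 55 mm behind its middle is a good place).
- nest: the code-reading nest, fixed to the worktop: aluminium base plate 240 (x) x 110 (y) x 8 mm. Origin: centre of its underside; x axis: the direction in which the carton is pushed, away from the open front. The carton lies on the plate top (z = 8 mm), centred on y = 0. At x below -12 mm the plate is bare.
- mouth (a point): the channel's mouth on the plate top, at x = +3, y = 0, z = 8 mm of the nest. From here to x = +100 run the two guide rails, inner faces 60 mm apart, 18 mm high above the plate; flares spread from it back to x = -12 mm (80 mm wide outside). The carton can be let down from above with its leading end up to 25 mm past this point, then slid in.
- bridge (a point): centre of the underside of the reader bridge over the channel (x = +49.5, y = 0, z = 42 mm of the nest). The bridge spans x = +32 to +67 mm and is 96 mm wide; the top of its grey reader head is 68 mm above the worktop. The carton passes below with 6 mm to spare.
- stops: the hard stop: two dark steel lugs, 13 mm wide, at y = +-20.5 mm of the nest, 20 mm high above the plate, fixed to the nest. Its origin and axes are the nest's own; the faces the carton meets lie at x = +85 mm of the nest, so the carton's middle is at x = +2.5 mm when home.
- stop_face (a point): the point midway between the two stop lug faces, in their plane, 22 mm above the worktop, on the channel's centre line (x = +85 mm of the nest)
- plunger (a joint): travel of the sprung plunger, a 12 mm steel button between the lugs at y = 0, 22 mm above the worktop (m): 0 = fully out, tip 12 mm in front of the stop faces; 0.012 = tip level with them, carton home. The spring pushes back with 2.4 N at 0, 7.2 N at 0.012. Push home with 10 to 20 N in all; keep the lugs' load below 40 N.
- vial_1: bystander: small glass vial with black cap, 22 mm diameter, 50 mm high, standing; origin: centre of underside
- lab_timer: bystander: white bench timer 62 x 66 x 20 mm lying on the worktop; origin: centre of underside
- marker_2: bystander: marker pen, 13 x 135 (y) x 15 mm, lying; origin: centre of underside
Not all that is in view belongs to the job. There is more than one size of the slide_box; the one meant has the size given above.

How it is judged:
By the outcome, as a careful person would: the job done as asked, in the order asked, and still so for the second after the job is handed in, while the arm keeps its last pose, push and grip.
It also fails if it takes over 58 s, if anything falls off the work surface, if the arm or the gripper's body presses on something with over 40 N, if the wrist force passes 120 N, or if a joint passes its speed limit or range.

## Working session

There is one attempt and no reset: what is moved stays moved. The work goes in short steps, Python scripts to look and compute and a shell command to move; the robot and the scene stay as the last step left them, time stands still between calls to the robot, and variables do not carry over. Pictures are saved under pics/ and viewed, and the job is handed in when it is done.

```bash
mkdir -p pics
python3 - <<'E'
from station import r,capture
import cv2,numpy as np
print(r.sense(), r.grip_point_offset)
for n in("scene","top","wrist"):
    c=capture(n);cv2.imwrite(f"pics/{n}0.png",c["img"]);print(n,c["fx"],c["fy"],c["cx"],c["cy"],np.round(c["world_from_camera"],4).tolist())
E
```

```text
{'time_s': 0.0, 'joints': array([-4.88379234e+01,  2.20911700e+01,  3.79043158e-01, -2.89957660e-02,
       -6.84118089e+01, -1.48157412e+01]), 'joint_velocities': array([-0.09848208,  0.00522963, -0.08107106, -0.01536281,  0.05053023,
        0.06805069]), 'effort': array([-5.77269202e-04, -3.90661633e+01,  1.87407374e+01,  4.21994224e+00,
        1.09812510e-02, -1.83257612e-04]), 'tcp_pos': array([ 0.27706539, -0.55945149,  0.18205036]), 'ee_rot': array([[-8.96210616e-01, -4.43627534e-01, -1.06942403e-03],
       [-4.43628812e-01,  8.96208525e-01,  1.93817280e-03],
       [ 9.86001097e-05,  2.21143835e-03, -9.99997550e-01]]), 'wrist_force': array([-0.35778141,  0.76350001, -0.44464801]), 'moment': array([ 0.01048629, -0.00870475, -0.01906495]), 'gripper_width': 1.0030901011166664} -0.0187
scene 505.4095269629563 505.4095269629563 316.2950899880247 244.44587765246155 [[-0.7361, -0.3035, 0.605, -0.1949], [-0.6768, 0.3133, -0.6662, 0.8723], [0.0127, -0.8998, -0.436, 0.5921], [0.0, 0.0, 0.0, 1.0]]
top 594.0324360860311 594.0324360860311 319.9506252024274 235.40483176395284 [[-0.028, -0.9886, 0.1476, 0.3532], [-0.9995, 0.0255, -0.0185, 0.0671], [0.0146, -0.1481, -0.9889, 1.3532], [0.0, 0.0, 0.0, 1.0]]
wrist 371.64829954431775 371.64829954431775 324.7115565360476 241.87824344730402 [[-0.4438, 0.8678, 0.2236, 0.2158], [0.8961, 0.4292, 0.113, -0.5907], [0.0021, 0.2505, -0.9681, 0.3825], [0.0, 0.0, 0.0, 1.0]]
```

View pics/top0.png

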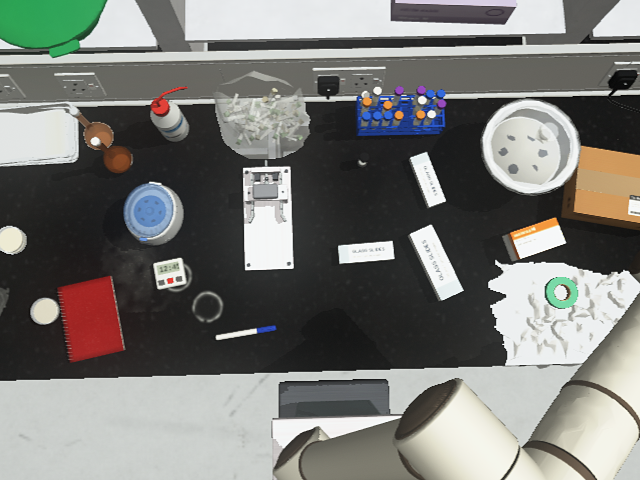

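View pics/scene0.png

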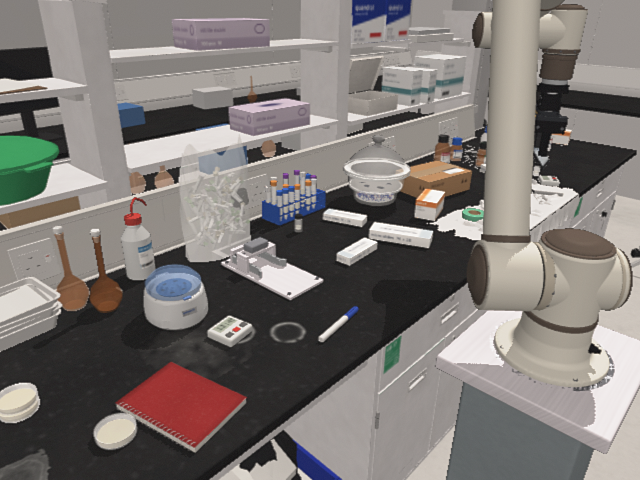

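View pics/wrist0.png

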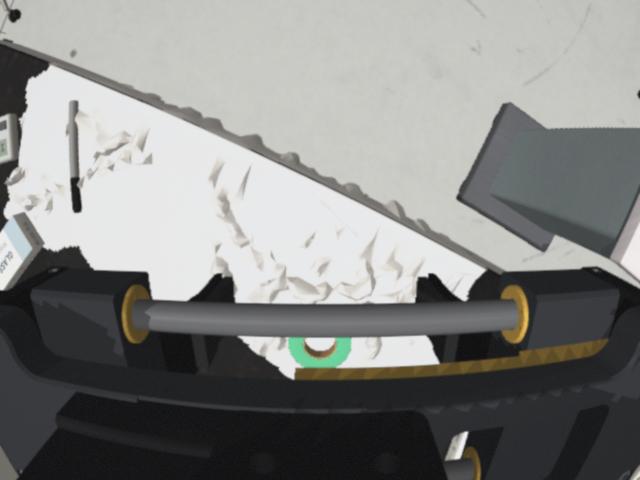

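The top view shows the nest at about (268,217), with its front facing the robot. The largest carton is at (436,263), with smaller ones at (427,180) and (366,252), the timer at (170,275) and the marker at (246,333). I'll enlarge the crops for corners.

Run:
```python
import cv2
i=cv2.imread("pics/top0.png")
cv2.imwrite("pics/cA.png",cv2.resize(i[215:310,395:480],None,fx=6,fy=6,interpolation=cv2.INTER_CUBIC))
cv2.imwrite("pics/cB.png",cv2.resize(i[155:280,225:315],None,fx=4.8,fy=4.8,interpolation=cv2.INTER_CUBIC))
```

```text
(no output)
```

View pics/cA.png

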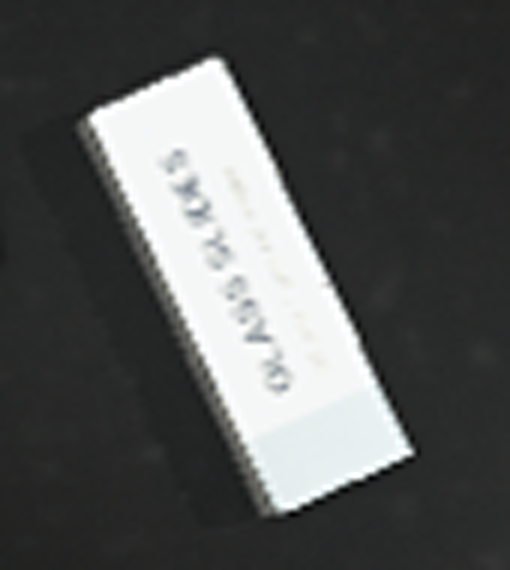

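View pics/cB.png

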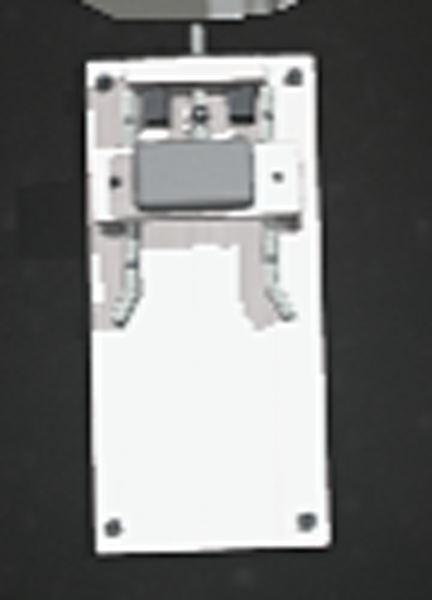

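```bash
cat > h.py <<'E'
import numpy as np
from station import r,capture
def ray(c,px,z):
    px=np.atleast_2d(px).astype(float)
    d=np.c_[(px[:,0]-c["cx"])/c["fx"],(px[:,1]-c["cy"])/c["fy"],np.ones(len(px))]
    T=np.array(c["world_from_camera"]);d=d@T[:3,:3].T;o=T[:3,3]
    return (o+d*((z-o[2])/d[:,2])[:,None])[:,:2]
def fit(M,W): # 2D rigid
    m=M.mean(0);w=W.mean(0);H=(M-m).T@(W-w)
    a=np.arctan2(H[0,1]-H[1,0],H[0,0]+H[1,1]);R=np.array([[np.cos(a),-np.sin(a)],[np.sin(a),np.cos(a)]])
    return w-R@m,np.degrees(a),np.linalg.norm(W-w-(M-m)@R.T,axis=1)*1000
E
python3 - <<'E'
from h import *
c=capture("top")
cr=lambda p,s,x,y:(np.array(p)+.5)/s-.5+[x,y]
A=ray(c,cr([(217,57),(88,117),(275,515),(413,454)],6,395,215),.028)
B=ray(c,cr([(87,58),(316,57),(330,547),(96,553)],4.8,225,155),.008)
for P in(A,B):print(P.round(4).tolist(),np.linalg.norm(P-np.roll(P,-1,0),axis=1).round(4))
# carton: length y axis; use x of model = length toward far end
L,w=.0825,.0275
print("carton",fit(np.array([(L,-w),(L,w),(-L,w),(-L,-w)]),A))
L,w=.12,.055
print("nest",fit(np.array([(L,w),(L,-w),(-L,-w),(-L,w)]),B))
E
```

```text
[[0.5705, -0.2098], [0.5488, -0.1597], [0.3978, -0.2217], [0.419, -0.2745]] [0.0545 0.1632 0.0569 0.1648]
[[0.7202, 0.217], [0.718, 0.1061], [0.4795, 0.1044], [0.4796, 0.2148]] [0.1109 0.2385 0.1104 0.2406]
carton (array([ 0.4840151 , -0.21643982]), np.float64(22.72455564434921), array([0.30771284, 0.84697267, 1.313128  , 0.96079273]))
nest (array([0.59932261, 0.16056769]), np.float64(0.2740791764792397), array([1.39245233, 1.56998482, 0.60717825, 0.55861174]))
```

```bash
cat >> h.py <<'E'
from scipy.spatial.transform import Rotation as Ro
def plan(x,y,z,yaw):
    s=r.sense();R=np.array(s["ee_rot"]);a=np.radians(yaw)
    Rt=np.c_[[np.cos(a),np.sin(a),0],[np.sin(a),-np.cos(a),0],[0,0,-1]]
    print("turn",Ro.from_matrix(R.T@Rt).as_rotvec().round(4),"then shift",(Rt.T@(np.array([x,y,z])-s["tcp_pos"])).round(4),
      "| F",np.round(s["wrist_force"],1),"M",np.round(s["moment"],2),"tcp",np.round(s["tcp_pos"],4),"t",s["time_s"],"w",round(s["gripper_width"],3))
E
python3 -c "
from h import *
plan(.4333,-.2377,.10,202.72)"
```

```text
turn [ 0.0013 -0.0001  0.0632] then shift [-0.2684  0.2367  0.0825] | F [0.4 0.  0.5] M [-0.03 -0.02 -0.01] tcp [ 0.2772 -0.5597  0.1825] t 0.2 w 1.004
```

```bash
python3 -m crank '[{"delta_rot":[0,0,0.063],"linear":[0,0,0],"gripper":100},{"delta_rot":[0,0,0],"linear":[-0.0298,0.0263,0.0092],"gripper":100},{"delta_rot":[0,0,0],"linear":[-0.0298,0.0263,0.0092],"gripper":100},{"delta_rot":[0,0,0],"linear":[-0.0298,0.0263,0.0092],"gripper":100},{"delta_rot":[0,0,0],"linear":[-0.0298,0.0263,0.0092],"gripper":100},{"delta_rot":[0,0,0],"linear":[-0.0298,0.0263,0.0092],"gripper":100},{"delta_rot":[0,0,0],"linear":[-0.0298,0.0263,0.0092],"gripper":100},{"delta_rot":[0,0,0],"linear":[-0.0298,0.0263,0.0092],"gripper":100},{"delta_rot":[0,0,0],"linear":[-0.0298,0.0263,0.0092],"gripper":100},{"delta_rot":[0,0,0],"linear":[-0.0298,0.0263,0.0092],"gripper":100}]'
python3 -m crank '[{"delta_rot":[0,0,0],"linear":[0,0,0],"gripper":100},{"delta_rot":[0,0,0],"linear":[0,0,0],"gripper":100}]'
python3 - <<'E'
from h import *;import cv2
plan(.4333,-.2377,.005,202.72)
c=capture("wrist");cv2.imwrite("pics/w1.png",c["img"])
c=capture("top");cv2.imwrite("pics/t1.png",c["img"])
E
```

```text
time_s: 1.45
tcp_pos: [0.4337, -0.2369, 0.1001]
ee_rot: [[-0.922, -0.386, 0.0], [-0.386, 0.922, -0.0], [-0.0, -0.0, -1.0]]
wrist_force: [1.4, -0.8, -0.1]
gripper_width: 1.0
time_s: 1.7
tcp_pos: [0.4332, -0.2382, 0.1004]
ee_rot: [[-0.922, -0.387, -0.0], [-0.387, 0.922, -0.0], [0.0, -0.0, -1.0]]
wrist_force: [-0.1, -0.6, -0.5]
gripper_width: 0.996
turn [-0.0001 -0.0001  0.0007] then shift [-0.0003  0.0004  0.0954] | F [-0.1 -0.6 -0.5] M [ 0.01  0.   -0.01] tcp [ 0.4332 -0.2382  0.1004] t 1.7 w 0.996
```

View pics/w1.png

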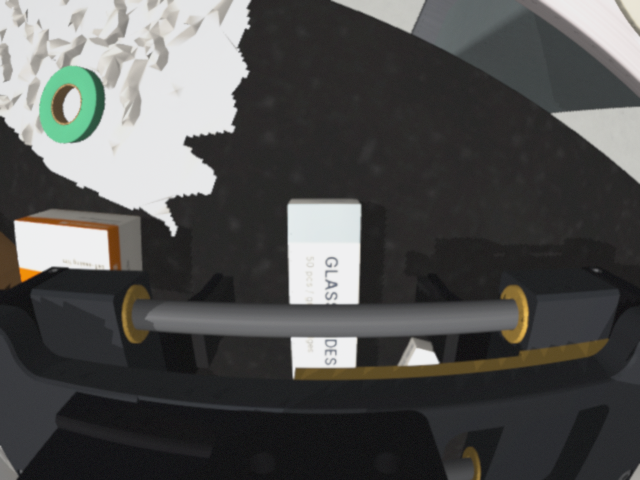

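View pics/t1.png

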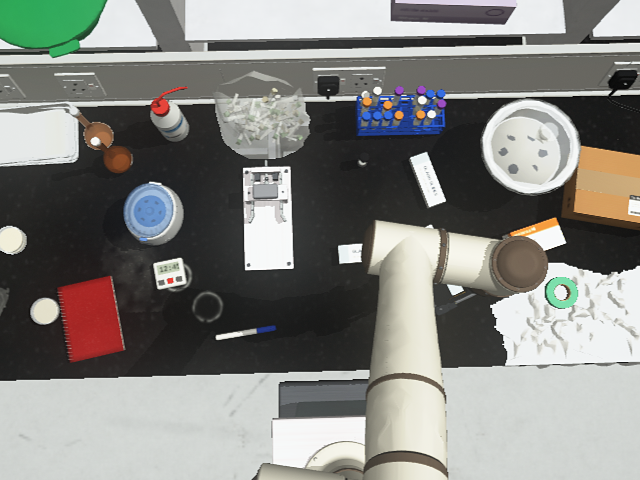

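The wrist view shows the carton at columns 288–362, centred under the tool (cx 325) and parallel to it. I'll lower and grip.

```bash
python3 -m crank '[{"delta_rot":[0,0,0],"linear":[0,0,0.025],"gripper":100},{"delta_rot":[0,0,0],"linear":[0,0,0.025],"gripper":100},{"delta_rot":[0,0,0],"linear":[0,0,0.02],"gripper":100},{"delta_rot":[0,0,0],"linear":[0,0,0.015],"gripper":100},{"delta_rot":[0,0,0],"linear":[0,0,0.01],"gripper":100},{"delta_rot":[0,0,0],"linear":[0,0,0],"gripper":100},{"delta_rot":[0,0,0],"linear":[0,0,0],"gripper":0},{"delta_rot":[0,0,0],"linear":[0,0,0],"gripper":0},{"delta_rot":[0,0,0],"linear":[0,0,0],"gripper":0},{"delta_rot":[0,0,0],"linear":[0,0,0],"gripper":0}]'
python3 -m crank '[{"delta_rot":[0,0,0],"linear":[0,0,0],"gripper":0},{"delta_rot":[0,0,0],"linear":[0,0,0],"gripper":0},{"delta_rot":[0,0,0],"linear":[0,0,0],"gripper":0},{"delta_rot":[0,0,0],"linear":[0,0,0],"gripper":0}]'
```

```text
time_s: 3.05
tcp_pos: [0.4334, -0.2381, 0.0056]
ee_rot: [[-0.922, -0.387, 0.0], [-0.387, 0.922, -0.0], [-0.0, -0.0, -1.0]]
wrist_force: [0.0, -0.5, -0.2]
gripper_width: 0.635
time_s: 3.55
tcp_pos: [0.4332, -0.2381, 0.0053]
ee_rot: [[-0.922, -0.386, -0.0], [-0.386, 0.922, 0.0], [0.0, 0.0, -1.0]]
wrist_force: [-0.0, -0.1, 0.5]
gripper_width: 0.17
```

The opening is 0.17, well under the 0.63 the carton's width would give, so it's not gripped. I'll look.

Run:
```python
from h import *;import cv2
plan(.4333,-.2377,.005,202.72)
for n in("wrist","scene"):
    c=capture(n);cv2.imwrite(f"pics/{n}2.png",c["img"])
cv2.imwrite("pics/s2c.png",cv2.resize(c["img"][130:330,300:560],None,fx=3,fy=3))
```

```text
turn [ 0.     -0.0001  0.0003] then shift [-0.0002  0.0003  0.0003] | F [-0.  -0.1  0.5] M [-0.02 -0.01 -0.  ] tcp [ 0.4332 -0.2381  0.0053] t 3.55 w 0.17
```

View pics/wrist2.png

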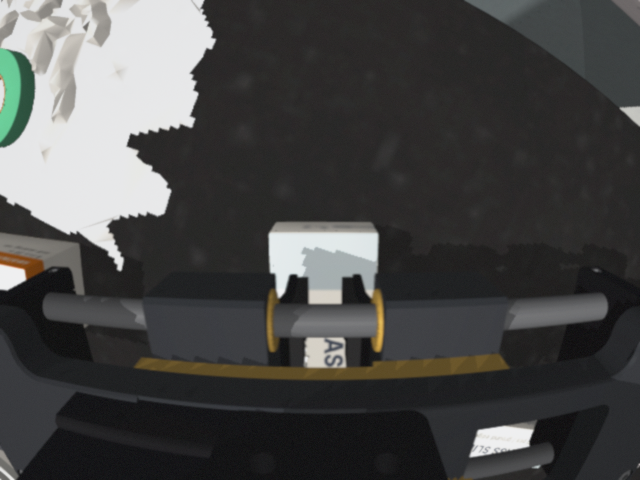

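View pics/s2c.png

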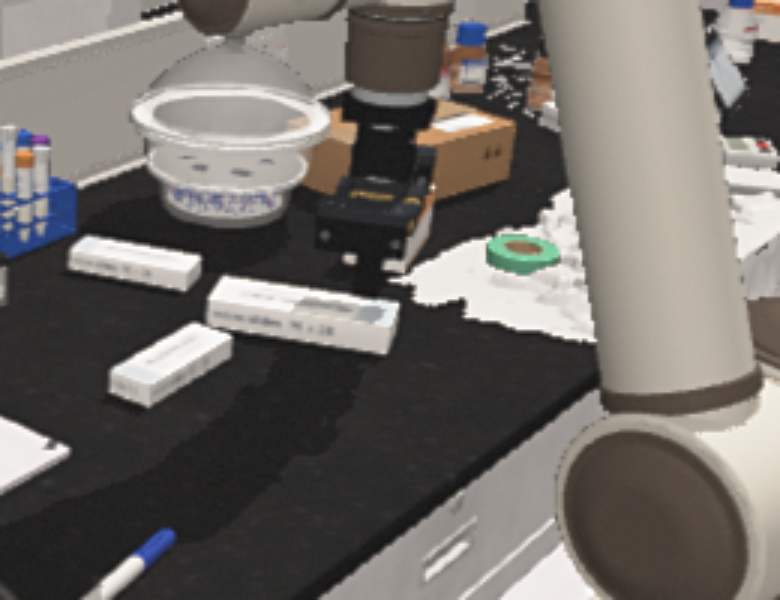

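Run:
```python
from h import *;import cv2
s=r.sense()
def proj(c,P,fish=False):
    T=np.linalg.inv(np.array(c["world_from_camera"]));p=T[:3,:3]@P+T[:3,3]
    if fish:
        rr=np.hypot(p[0],p[1]);th=np.arctan2(rr,p[2]);return np.round([c["cx"]+c["fx"]*th*p[0]/rr,c["cy"]+c["fx"]*th*p[1]/rr],1)
    return np.round([c["cx"]+c["fx"]*p[0]/p[2],c["cy"]+c["fy"]*p[1]/p[2]],1)
c=capture("scene");w=capture("wrist");t=capture("top")
P=s["tcp_pos"];print("tcp scene",proj(c,P),"crop",(proj(c,P)-[300,130])*3,"wrist",proj(w,P,1))
for z in(0,.03,.06):print(z,(proj(c,P+[0,0,z])-[300,130])*3,proj(w,P+[0,0,z],1))
ctr=np.array([.484,-.2164]);u=np.array([.9224,.3863]);v=np.array([-.3863,.9224])
for z in (.0,.028):
  for a,b in((1,1),(1,-1),(-1,-1),(-1,1)):
    Q=np.r_[ctr+a*.0825*u+b*.0275*v,z];print(z,a,b,"scenecrop",(proj(c,Q)-[300,130])*3,"wrist",proj(w,Q,1))
print(np.round(w["world_from_camera"],3))
```

```text
tcp scene [419.8 240.6] crop [359.4 331.8] wrist [325.3 270.6]
0 [359.4 331.8] [325.3 270.6]
0.03 [362.7 301.5] [325.3 290.4]
0.06 [366.3 270.9] [325.5 317.1]
0.0 1 1 scenecrop [203.7 325.5] wrist [362.3 439.8]
0.0 1 -1 scenecrop [218.4 302.7] wrist [288.9 439.8]
0.0 -1 -1 scenecrop [393.3 329.7] wrist [277.5 221.8]
0.0 -1 1 scenecrop [384.3 354.6] wrist [374.4 221.8]
0.028 1 1 scenecrop [205.5 297.9] wrist [365.4 466.7]
0.028 1 -1 scenecrop [220.2 275.7] wrist [285.9 466.7]
0.028 -1 -1 scenecrop [396.9 302.1] wrist [270.5 233. ]
0.028 -1 1 scenecrop [387.9 326.1] wrist [381.8 233.1]
[[-0.387  0.893  0.231  0.37 ]
 [ 0.922  0.374  0.097 -0.265]
 [ 0.     0.251 -0.968  0.206]
 [ 0.     0.     0.     1.   ]]
```

Run:
```python
import cv2
i=cv2.imread("pics/scene2.png")
cv2.imwrite("pics/s2d.png",cv2.resize(i[180:255,390:450],None,fx=8,fy=8,interpolation=cv2.INTER_CUBIC))
i=cv2.imread("pics/wrist2.png")
cv2.imwrite("pics/w2d.png",cv2.resize(i[210:390,230:420],None,fx=3.3,fy=3.3,interpolation=cv2.INTER_CUBIC))
```

```text
(no output)
```

View pics/s2d.png

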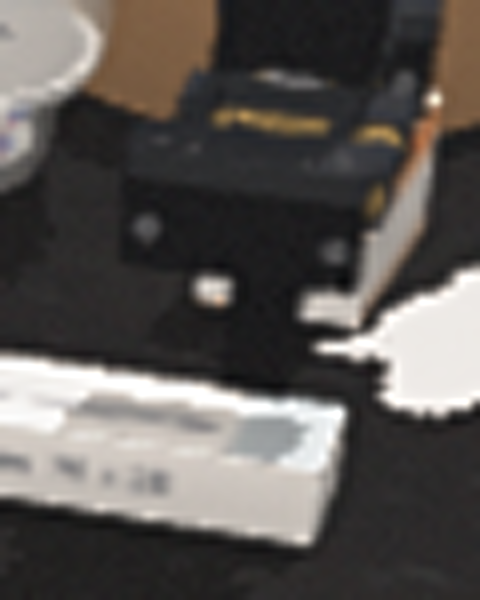

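View pics/w2d.png

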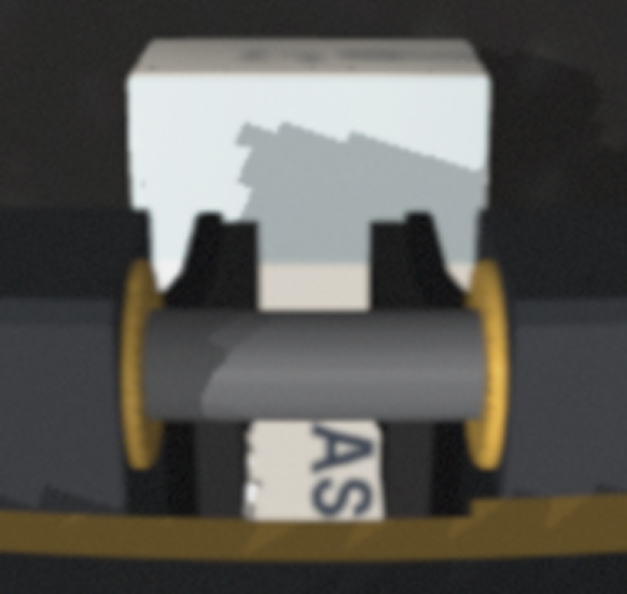

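The wrist crop shows the fingertips (row ≈275) above the carton's top. The carton itself projects exactly where predicted: rear top edge (270–378, 233). The fingertips therefore end about 35–45 mm above the reported TCP. I'll open the gripper and measure this more precisely.

```bash
python3 -m crank '[{"delta_rot":[0,0,0],"linear":[0,0,0],"gripper":100},{"delta_rot":[0,0,0],"linear":[0,0,0],"gripper":100},{"delta_rot":[0,0,0],"linear":[0,0,0],"gripper":100},{"delta_rot":[0,0,0],"linear":[0,0,0],"gripper":100},{"delta_rot":[0,0,0],"linear":[0,0,0],"gripper":100},{"delta_rot":[0,0,0],"linear":[0,0,0],"gripper":100},{"delta_rot":[0,0,0],"linear":[0,0,0],"gripper":100},{"delta_rot":[0,0,0],"linear":[0,0,0],"gripper":100}]'
python3 - <<'E'
from h import *;import cv2
plan(.4333,-.2377,.005,202.72)
c=capture("wrist");cv2.imwrite("pics/w3.png",cv2.resize(c["img"][200:400,180:470],None,fx=2.7,fy=2.7,interpolation=cv2.INTER_CUBIC))
c=capture("scene");cv2.imwrite("pics/s3.png",cv2.resize(c["img"][165:255,370:460],None,fx=6.5,fy=6.5,interpolation=cv2.INTER_CUBIC))
E
```

```text
time_s: 4.8
tcp_pos: [0.4332, -0.2381, 0.0053]
ee_rot: [[-0.922, -0.386, 0.0], [-0.386, 0.922, 0.0], [-0.0, 0.0, -1.0]]
wrist_force: [0.3, -0.1, 0.2]
gripper_width: 0.848
turn [0.     0.     0.0002] then shift [-0.0002  0.0004  0.0003] | F [ 0.3 -0.1  0.2] M [0.03 0.01 0.03] tcp [ 0.4332 -0.2381  0.0053] t 4.8 w 0.848
```

View pics/w3.png

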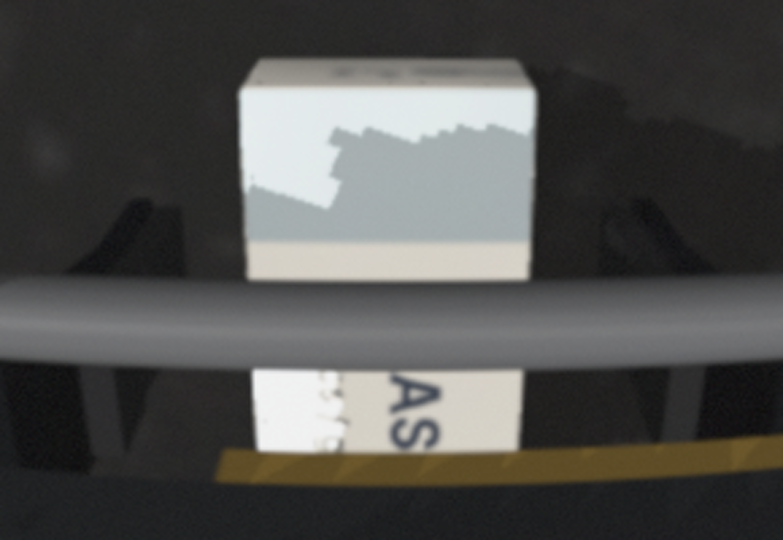

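View pics/s3.png

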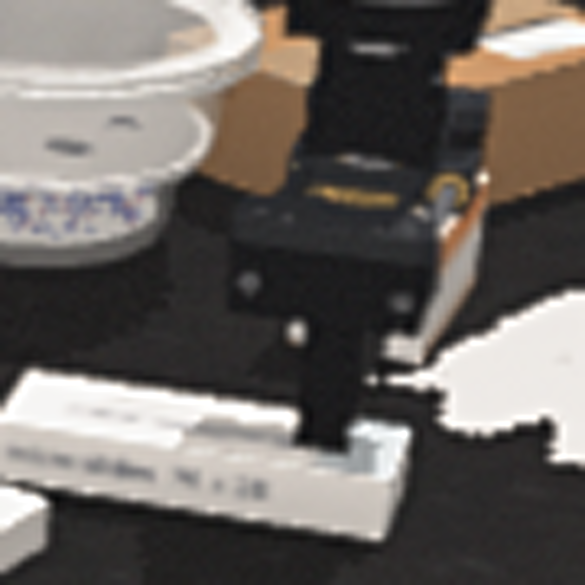

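```bash
cat >> h.py <<'E'
def proj(c,P,fish=False):
    T=np.linalg.inv(np.array(c["world_from_camera"]));p=T[:3,:3]@P+T[:3,3]
    if fish:
        rr=np.hypot(p[0],p[1]);th=np.arctan2(rr,p[2]);return np.round([c["cx"]+c["fx"]*th*p[0]/rr,c["cy"]+c["fx"]*th*p[1]/rr],1)
    return np.round([c["cx"]+c["fx"]*p[0]/p[2],c["cy"]+c["fy"]*p[1]/p[2]],1)
E
python3 - <<'E'
from h import *
c=capture("scene");w=capture("wrist");s=r.sense();R=s["ee_rot"]
for z in(0,-.03,-.035,-.04,-.045):
    print(z,*[ ((proj(c,s["tcp_pos"]+R@[x,y,z])-[370,165])*6.5).round() for x,y in((.0095,.037),(-.0095,.037),(0,.052))],"wrist",[((proj(w,s["tcp_pos"]+R@[.0095,y,z],1)-[180,200])*2.7).round() for y in(.037,-.037)])
E
```

```text
0 [332. 531.] [285. 523.] [302. 542.] wrist [array([568., 147.]), array([216., 147.])]
-0.03 [339. 464.] [292. 457.] [309. 475.] wrist [array([596., 194.]), array([189., 194.])]
-0.035 [341. 453.] [294. 446.] [311. 464.] wrist [array([601., 203.]), array([184., 203.])]
-0.04 [342. 442.] [295. 435.] [312. 453.] wrist [array([607., 213.]), array([178., 213.])]
-0.045 [343. 430.] [296. 423.] [313. 441.] wrist [array([613., 223.]), array([172., 223.])]
```

Both views agree that the true fingertips are about 36 mm short of the reported TCP: wrist inner tips at crop (182,207)/(600,207), scene tip at crop (300–345, 445). I'll lower 30 mm more, check, then grip.

```bash
python3 -m crank '[{"delta_rot":[0,0,0],"linear":[0,0,0],"gripper":100},{"delta_rot":[0,0,0],"linear":[0,0,0],"gripper":100},{"delta_rot":[0,0,0],"linear":[0,0,0],"gripper":100},{"delta_rot":[0,0,0],"linear":[0,0,0.01],"gripper":100},{"delta_rot":[0,0,0],"linear":[0,0,0.01],"gripper":100},{"delta_rot":[0,0,0],"linear":[0,0,0.008],"gripper":100},{"delta_rot":[0,0,0],"linear":[0,0,0],"gripper":100}]'
python3 - <<'E'
from h import *;import cv2
plan(.4333,-.2377,-.031,202.72)
c=capture("scene");cv2.imwrite("pics/s4.png",cv2.resize(c["img"][165:255,370:460],None,fx=6.5,fy=6.5,interpolation=cv2.INTER_CUBIC))
E
```

```text
time_s: 5.88
tcp_pos: [0.4325, -0.2379, -0.0237]
ee_rot: [[-0.922, -0.386, -0.002], [-0.386, 0.922, 0.0], [0.002, 0.001, -1.0]]
wrist_force: [0.2, 0.4, -0.1]
gripper_width: 1.0
turn [ 0.0013 -0.0019  0.0002] then shift [-0.0009 -0.0001  0.0073] | F [ 0.2  0.4 -0.1] M [-0.   -0.03 -0.03] tcp [ 0.4325 -0.2379 -0.0237] t 5.875 w 1.0
```

View pics/s4.png

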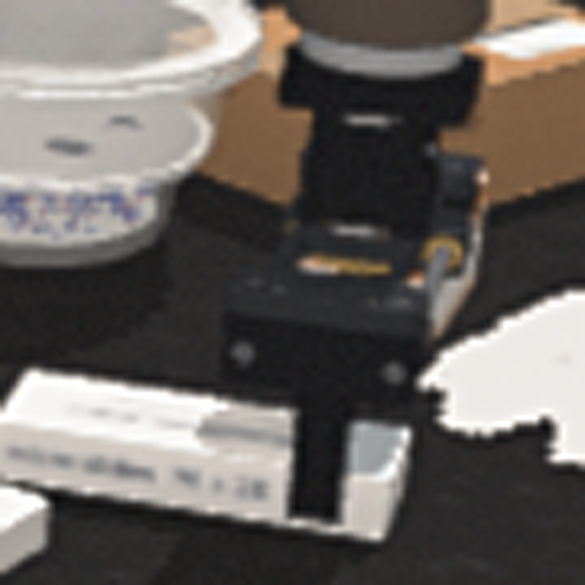

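The finger now straddles the carton, with its tip (s4 ≈(315,520)) just above the table. I'll lower 5 mm more and grip.

```bash
python3 -m crank '[{"delta_rot":[0,0,0],"linear":[0,0,0.005],"gripper":100},{"delta_rot":[0,0,0],"linear":[0,0,0],"gripper":0},{"delta_rot":[0,0,0],"linear":[0,0,0],"gripper":0},{"delta_rot":[0,0,0],"linear":[0,0,0],"gripper":0},{"delta_rot":[0,0,0],"linear":[0,0,0],"gripper":0},{"delta_rot":[0,0,0],"linear":[0,0,0],"gripper":0},{"delta_rot":[0,0,0],"linear":[0,0,0],"gripper":0},{"delta_rot":[0,0,0],"linear":[0,0,0],"gripper":0}]'
python3 -m crank '[{"delta_rot":[0,0,0],"linear":[0,0,-0.01],"gripper":0},{"delta_rot":[0,0,0],"linear":[0,0,-0.02],"gripper":0},{"delta_rot":[0,0,0],"linear":[0,0,-0.02],"gripper":0},{"delta_rot":[0,0,0],"linear":[0,0,-0.02],"gripper":0},{"delta_rot":[0,0,0],"linear":[0,0,0],"gripper":0}]'
python3 - <<'E'
from h import *;import cv2
plan(.480,.160,.044,180.27)
c=capture("scene");cv2.imwrite("pics/s5.png",cv2.resize(c["img"][120:270,300:480],None,fx=4,fy=4,interpolation=cv2.INTER_CUBIC))
c=capture("wrist");cv2.imwrite("pics/w5.png",c["img"])
E
```

```text
time_s: 6.92
tcp_pos: [0.4334, -0.2382, -0.0275]
ee_rot: [[-0.922, -0.386, 0.0], [-0.386, 0.922, -0.0], [-0.0, -0.0, -1.0]]
wrist_force: [0.4, -0.2, 1.1]
gripper_width: 0.635
time_s: 7.55
tcp_pos: [0.434, -0.2382, 0.0436]
ee_rot: [[-0.922, -0.386, 0.003], [-0.387, 0.922, -0.0], [-0.003, -0.002, -1.0]]
wrist_force: [0.8, -0.5, -3.3]
gripper_width: 0.633
turn [-0.0011  0.0029  0.3921] then shift [-0.0478  0.398  -0.0004] | F [ 0.8 -0.5 -3.3] M [-0.1   0.16  0.03] tcp [ 0.434  -0.2382  0.0436] t 7.55 w 0.633
```

View pics/s5.png

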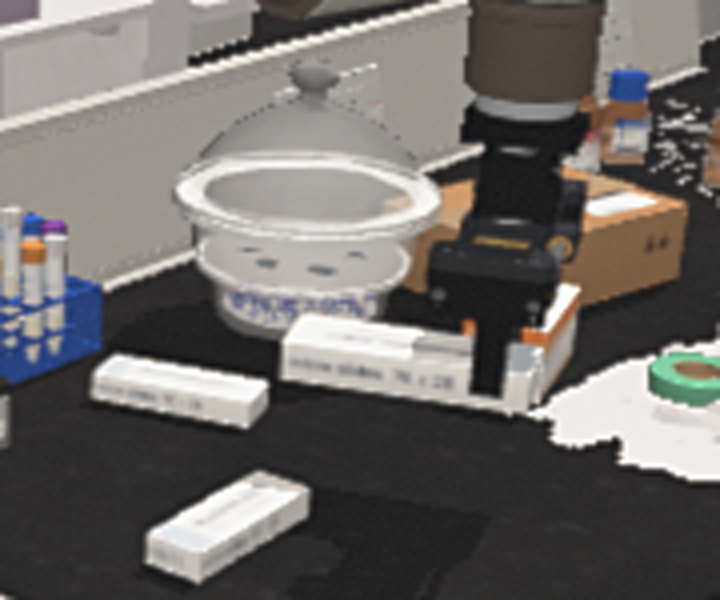

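View pics/w5.png

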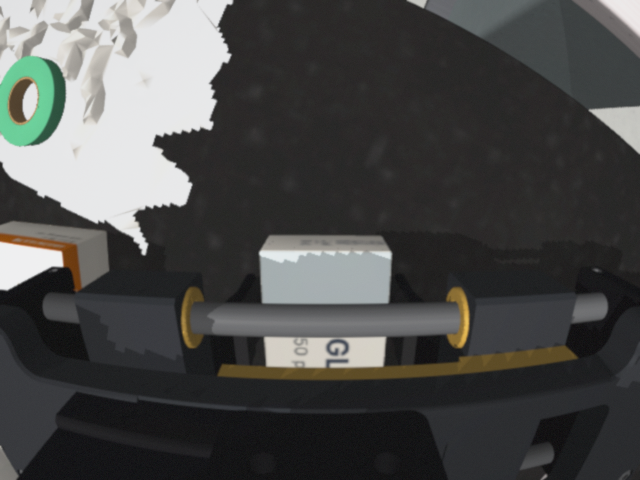

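The carton is held level (opening 0.633 = 55 mm). I'll turn and carry it over the front of the nest, leading end still short of the flares.

```bash
python3 -m crank '[{"delta_rot":[0,0,0.1],"linear":[0,0,0],"gripper":0},{"delta_rot":[0,0,0.1],"linear":[0,0,0],"gripper":0},{"delta_rot":[0,0,0.1],"linear":[0,0,0],"gripper":0},{"delta_rot":[0,0,0.092],"linear":[0,0,0],"gripper":0},{"delta_rot":[0,0,0],"linear":[-0.002,0.02,0],"gripper":0},{"delta_rot":[0,0,0],"linear":[-0.002,0.035,0],"gripper":0},{"delta_rot":[0,0,0],"linear":[-0.002,0.045,0],"gripper":0},{"delta_rot":[0,0,0],"linear":[-0.002,0.05,0],"gripper":0},{"delta_rot":[0,0,0],"linear":[-0.002,0.05,0],"gripper":0},{"delta_rot":[0,0,0],"linear":[-0.002,0.05,0],"gripper":0}]'
python3 -m crank '[{"delta_rot":[0,0,0],"linear":[-0.002,0.05,0],"gripper":0},{"delta_rot":[0,0,0],"linear":[-0.003,0.045,0],"gripper":0},{"delta_rot":[0,0,0],"linear":[-0.002,0.033,0],"gripper":0},{"delta_rot":[0,0,0],"linear":[-0.001,0.02,0],"gripper":0},{"delta_rot":[0,0,0],"linear":[0,0,0],"gripper":0},{"delta_rot":[0,0,0],"linear":[0,0,0],"gripper":0}]'
python3 - <<'E'
from h import *;import cv2
plan(.4538,.1599,-.0185,180.27)
c=capture("scene");cv2.imwrite("pics/s6.png",cv2.resize(c["img"][190:320,190:370],None,fx=4.4,fy=4.4,interpolation=cv2.INTER_CUBIC))
c=capture("top");cv2.imwrite("pics/t6.png",cv2.resize(c["img"][140:340,190:350],None,fx=3,fy=3,interpolation=cv2.INTER_CUBIC))
E
```

```text
time_s: 8.9
tcp_pos: [0.4428, 0.0132, 0.0413]
ee_rot: [[-1.0, -0.004, -0.003], [-0.004, 1.0, -0.001], [0.003, -0.001, -1.0]]
wrist_force: [0.1, -0.6, -3.5]
gripper_width: 0.632
time_s: 9.65
tcp_pos: [0.4505, 0.1589, 0.0418]
ee_rot: [[-1.0, -0.004, -0.002], [-0.004, 1.0, -0.001], [0.002, -0.001, -1.0]]
wrist_force: [-1.2, 0.2, -2.8]
gripper_width: 0.632
turn [-0.0011 -0.0019 -0.001 ] then shift [-0.0033  0.001   0.0603] | F [-1.2  0.2 -2.8] M [-0.03  0.19  0.06] tcp [0.4505 0.1589 0.0418] t 9.65 w 0.632
```

View pics/s6.png

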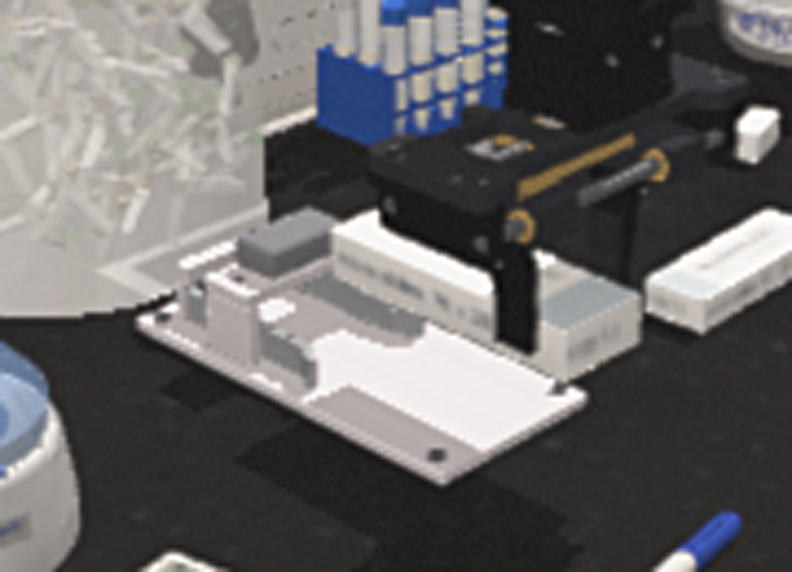

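View pics/t6.png

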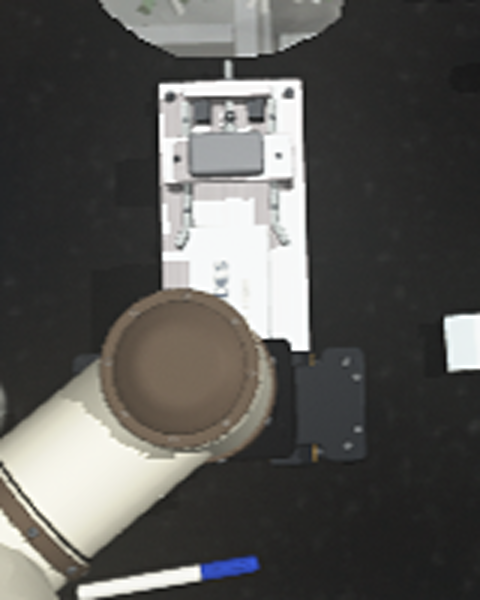

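The top view shows the carton's front end sitting centrally ahead of the flares (t6 edges ≈190 and 270). I'll lower it toward the plate.

```bash
python3 -m crank '[{"delta_rot":[-0.001,-0.002,-0.001],"linear":[-0.003,0.001,0.015],"gripper":0},{"delta_rot":[0,0,0],"linear":[0,0,0.02],"gripper":0},{"delta_rot":[0,0,0],"linear":[0,0,0.014],"gripper":0},{"delta_rot":[0,0,0],"linear":[0,0,0.006],"gripper":0},{"delta_rot":[0,0,0],"linear":[0,0,0.002],"gripper":0},{"delta_rot":[0,0,0],"linear":[0,0,0],"gripper":0},{"delta_rot":[0,0,0],"linear":[0,0,0],"gripper":0}]'
python3 - <<'E'
from h import *;import cv2
plan(.4538,.1599,-.0195,180.27)
c=capture("scene");cv2.imwrite("pics/s7.png",cv2.resize(c["img"][190:320,190:370],None,fx=4.4,fy=4.4,interpolation=cv2.INTER_CUBIC))
c=capture("top");cv2.imwrite("pics/t7.png",cv2.resize(c["img"][155:255,225:315],None,fx=6,fy=6,interpolation=cv2.INTER_CUBIC))
E
```

```text
time_s: 10.62
tcp_pos: [0.4548, 0.1614, -0.0142]
ee_rot: [[-1.0, -0.006, 0.003], [-0.006, 1.0, 0.002], [-0.003, 0.002, -1.0]]
wrist_force: [0.2, 0.7, -2.1]
gripper_width: 0.635
turn [0.0017 0.003  0.0012] then shift [ 0.001  -0.0015  0.0053] | F [ 0.2  0.7 -2.1] M [0.01 0.16 0.04] tcp [ 0.4548  0.1614 -0.0142] t 10.625 w 0.635
```

View pics/s7.png

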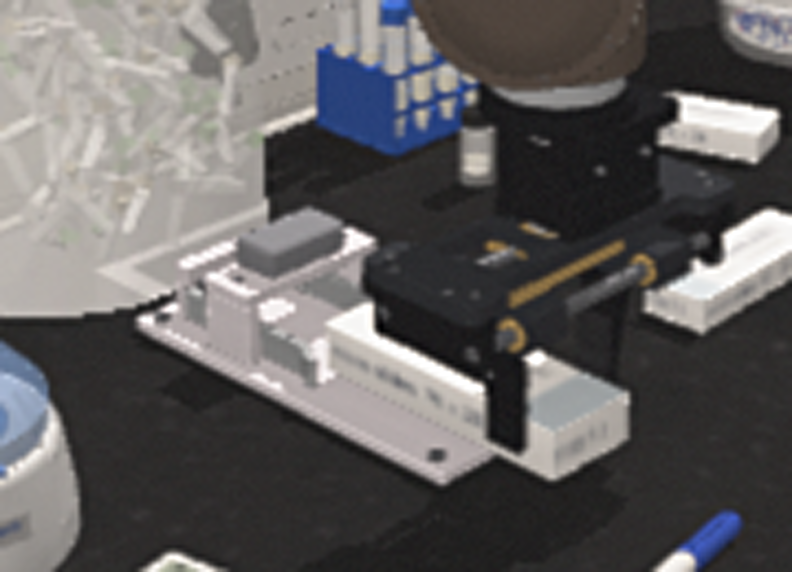

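View pics/t7.png

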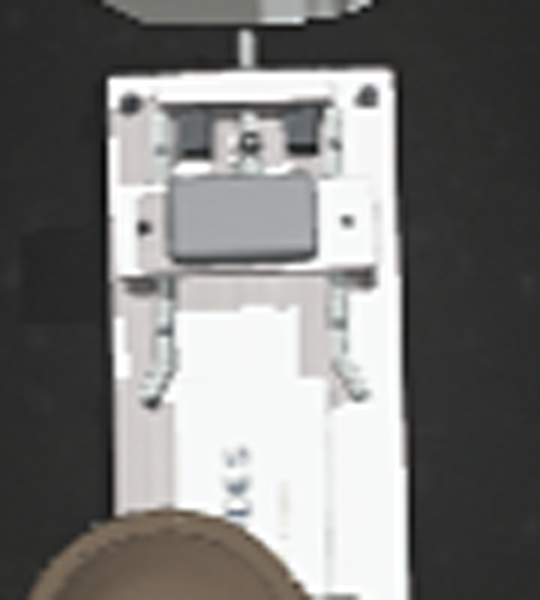

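The top crop shows the carton edges (176–329) centred between the rails' inner edges (≈173–333), with its front at row ≈378 inside the flares. I'll settle it on the plate.

```bash
python3 -m crank '[{"delta_rot":[0,0,0],"linear":[0,0,0.002],"gripper":0},{"delta_rot":[0,0,0],"linear":[0,0,0.002],"gripper":0},{"delta_rot":[0,0,0],"linear":[0,0,0],"gripper":0},{"delta_rot":[0,0,0],"linear":[0,0,0],"gripper":0}]'
python3 -c "
from h import *
plan(.4538,.1599,-.0195,180.27)"
```

```text
time_s: 11.22
tcp_pos: [0.4544, 0.161, -0.0187]
ee_rot: [[-1.0, -0.006, 0.002], [-0.006, 1.0, 0.001], [-0.002, 0.001, -1.0]]
wrist_force: [-0.5, 0.4, -3.1]
gripper_width: 0.636
turn [0.0009 0.0019 0.0011] then shift [ 0.0006 -0.0011  0.0008] | F [-0.5  0.4 -3.1] M [0.   0.11 0.04] tcp [ 0.4544  0.161  -0.0187] t 11.225 w 0.636
```

```bash
python3 -m crank '[{"delta_rot":[0,0,0],"linear":[0,-0.0005,0.001],"gripper":0},{"delta_rot":[0,0,0],"linear":[0,0,0],"gripper":0},{"delta_rot":[0,0,0],"linear":[-0.005,0,0],"gripper":0},{"delta_rot":[0,0,0],"linear":[-0.005,0,0],"gripper":0},{"delta_rot":[0,0,0],"linear":[-0.005,0,0],"gripper":0},{"delta_rot":[0,0,0],"linear":[-0.005,0,0],"gripper":0},{"delta_rot":[0,0,0],"linear":[0,0,0],"gripper":0}]'
python3 - <<'E'
from h import *;import cv2
plan(.547,.160,-.0195,180.27)
c=capture("scene");cv2.imwrite("pics/s8.png",cv2.resize(c["img"][190:320,190:370],None,fx=4.4,fy=4.4,interpolation=cv2.INTER_CUBIC))
c=capture("top");cv2.imwrite("pics/t8.png",cv2.resize(c["img"][155:255,225:315],None,fx=6,fy=6,interpolation=cv2.INTER_CUBIC))
E
```

```text
time_s: 12.1
tcp_pos: [0.4755, 0.1608, -0.0195]
ee_rot: [[-1.0, -0.006, 0.003], [-0.006, 1.0, 0.001], [-0.003, 0.001, -1.0]]
wrist_force: [-0.5, -1.7, 0.8]
gripper_width: 0.633
turn [0.0014 0.0034 0.0011] then shift [-0.0715 -0.0011  0.    ] | F [-0.5 -1.7  0.8] M [-0.51 -0.05  0.  ] tcp [ 0.4755  0.1608 -0.0195] t 12.1 w 0.633
```

View pics/s8.png

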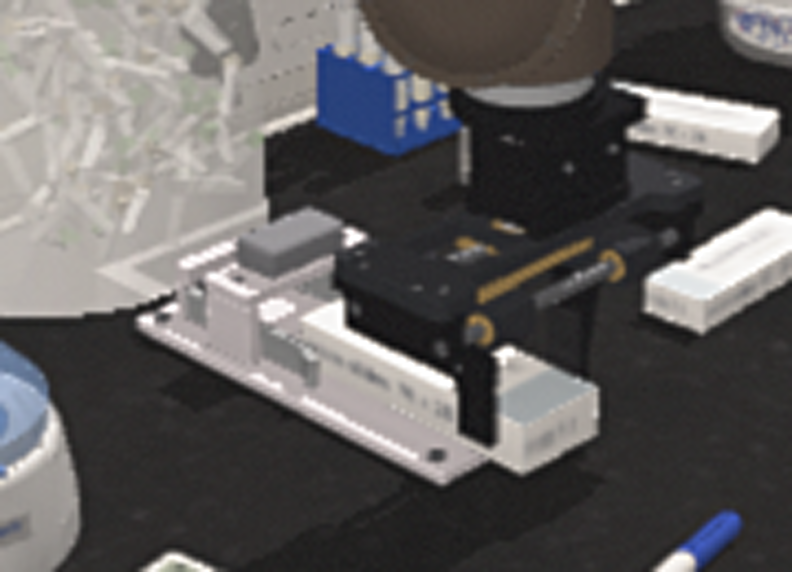

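View pics/t8.png

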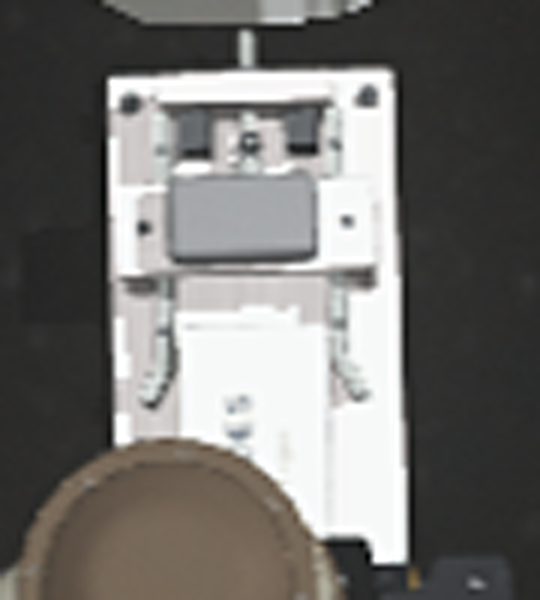

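The front end has entered between the rails (front at t8 row 325, edges 180–330), with a side force of only 1.7 N. I'll ease 0.7 mm sideways and continue to just before the plunger.

```bash
python3 -m crank '[{"delta_rot":[0,0,0],"linear":[-0.004,-0.0007,0],"gripper":0},{"delta_rot":[0,0,0],"linear":[-0.006,0,0],"gripper":0},{"delta_rot":[0,0,0],"linear":[-0.006,0,0],"gripper":0},{"delta_rot":[0,0,0],"linear":[-0.006,0,0],"gripper":0},{"delta_rot":[0,0,0],"linear":[-0.004,0,0],"gripper":0},{"delta_rot":[0,0,0],"linear":[0,0,0],"gripper":0}]'
python3 -m crank '[{"delta_rot":[0,0,0],"linear":[-0.005,0,0],"gripper":0},{"delta_rot":[0,0,0],"linear":[-0.006,0,0],"gripper":0},{"delta_rot":[0,0,0],"linear":[-0.006,0,0],"gripper":0},{"delta_rot":[0,0,0],"linear":[-0.006,0,0],"gripper":0},{"delta_rot":[0,0,0],"linear":[0,0,0],"gripper":0}]'
python3 - <<'E'
from h import *;import cv2
plan(.547,.160,-.0195,180.27)
c=capture("top");cv2.imwrite("pics/t9.png",cv2.resize(c["img"][155:255,225:315],None,fx=6,fy=6,interpolation=cv2.INTER_CUBIC))
E
```

```text
time_s: 12.95
tcp_pos: [0.5012, 0.1601, -0.0195]
ee_rot: [[-1.0, -0.006, 0.003], [-0.006, 1.0, 0.001], [-0.003, 0.001, -1.0]]
wrist_force: [-1.8, -1.6, 4.3]
gripper_width: 0.632
time_s: 13.58
tcp_pos: [0.5246, 0.1604, -0.0195]
ee_rot: [[-1.0, -0.006, 0.004], [-0.006, 1.0, 0.002], [-0.004, 0.002, -1.0]]
wrist_force: [-0.2, -2.8, 2.3]
gripper_width: 0.635
turn [0.0015 0.0037 0.0011] then shift [-0.0224 -0.0005  0.    ] | F [-0.2 -2.8  2.3] M [-0.6   0.19 -0.04] tcp [ 0.5246  0.1604 -0.0195] t 13.575 w 0.635
```

View pics/t9.png

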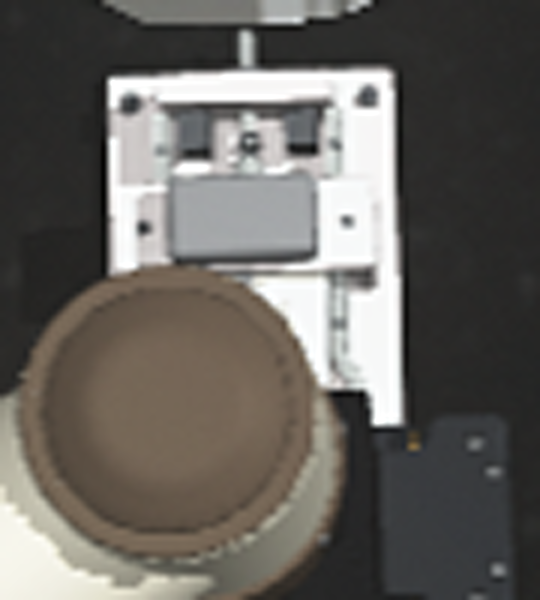

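The carton is under the bridge with low forces. I'll go on in small steps, watching the axial force.

```bash
python3 -m crank '[{"delta_rot":[0,0,0],"linear":[-0.003,-0.0005,0],"gripper":0},{"delta_rot":[0,0,0],"linear":[-0.003,0,0],"gripper":0},{"delta_rot":[0,0,0],"linear":[-0.002,0,0],"gripper":0},{"delta_rot":[0,0,0],"linear":[0,0,0],"gripper":0}]'
python3 -m crank '[{"delta_rot":[0,0,0],"linear":[-0.003,0,0],"gripper":0},{"delta_rot":[0,0,0],"linear":[-0.002,0,0],"gripper":0},{"delta_rot":[0,0,0],"linear":[0,0,0],"gripper":0}]'
python3 -m crank '[{"delta_rot":[0,0,0],"linear":[-0.002,0,0],"gripper":0},{"delta_rot":[0,0,0],"linear":[-0.002,0,0],"gripper":0},{"delta_rot":[0,0,0],"linear":[0,0,0],"gripper":0}]'
```

```text
time_s: 14.12
tcp_pos: [0.5315, 0.1597, -0.0195]
ee_rot: [[-1.0, -0.006, 0.002], [-0.006, 1.0, 0.001], [-0.002, 0.001, -1.0]]
wrist_force: [-4.0, -0.4, 4.4]
gripper_width: 0.631
time_s: 14.5
tcp_pos: [0.5352, 0.1596, -0.0195]
ee_rot: [[-1.0, -0.006, -0.0], [-0.006, 1.0, 0.0], [0.0, 0.0, -1.0]]
wrist_force: [-7.9, 0.6, 6.5]
gripper_width: 0.633
time_s: 14.88
tcp_pos: [0.5381, 0.1594, -0.0195]
ee_rot: [[-1.0, -0.006, -0.002], [-0.006, 1.0, -0.0], [0.002, -0.0, -1.0]]
wrist_force: [-9.2, 1.9, 9.0]
gripper_width: 0.632
```

```bash
python3 -m crank '[{"delta_rot":[0,0,0],"linear":[-0.001,0.0002,-0.0005],"gripper":0},{"delta_rot":[0,0,0],"linear":[-0.001,0,0],"gripper":0},{"delta_rot":[0,0,0],"linear":[0,0,0],"gripper":0}]'
python3 -m crank '[{"delta_rot":[0,0,0],"linear":[-0.001,0,0],"gripper":0},{"delta_rot":[0,0,0],"linear":[-0.001,0,0],"gripper":0},{"delta_rot":[0,0,0],"linear":[0,0,0],"gripper":0}]'
python3 - <<'E'
from h import *;import cv2
plan(.547,.160,-.0195,180.27)
c=capture("top");cv2.imwrite("pics/t10.png",cv2.resize(c["img"][160:215,235:305],None,fx=8,fy=8,interpolation=cv2.INTER_CUBIC))
E
```

```text
time_s: 15.25
tcp_pos: [0.5398, 0.1595, -0.0195]
ee_rot: [[-1.0, -0.006, -0.003], [-0.006, 1.0, -0.001], [0.003, -0.001, -1.0]]
wrist_force: [-9.7, 0.9, 7.1]
gripper_width: 0.635
time_s: 15.62
tcp_pos: [0.5412, 0.1594, -0.0195]
ee_rot: [[-1.0, -0.006, -0.004], [-0.006, 1.0, -0.001], [0.004, -0.001, -1.0]]
wrist_force: [-11.8, 1.5, 7.9]
gripper_width: 0.632
turn [-0.0009 -0.0038  0.0017] then shift [-0.0058  0.0006 -0.    ] | F [-11.8   1.5   7.9] M [0.75 3.13 0.31] tcp [ 0.5412  0.1594 -0.0195] t 15.625 w 0.632
```

View pics/t10.png

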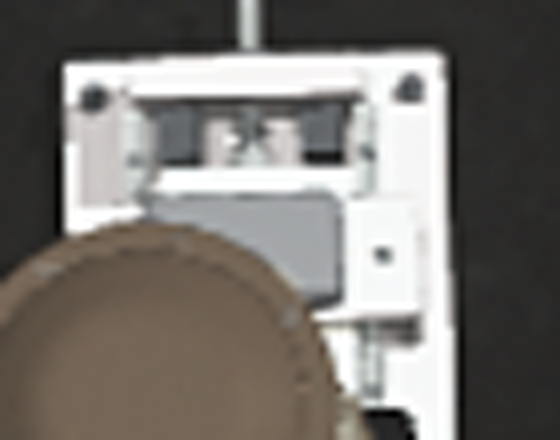

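The carton's end (t10 row ≈168) is about 1–3 mm short of the lugs (row ≈163). I'll keep pressing.

```bash
python3 -m crank '[{"delta_rot":[0,0,0],"linear":[-0.001,0.0003,-0.0003],"gripper":0},{"delta_rot":[0,0,0],"linear":[-0.001,0,0],"gripper":0},{"delta_rot":[0,0,0],"linear":[0,0,0],"gripper":0}]'
python3 -m crank '[{"delta_rot":[0,0,0],"linear":[-0.001,0,0],"gripper":0},{"delta_rot":[0,0,0],"linear":[0,0,0],"gripper":0}]'
python3 -m crank '[{"delta_rot":[0,0,0],"linear":[-0.001,0,0],"gripper":0},{"delta_rot":[0,0,0],"linear":[0,0,0],"gripper":0}]'
python3 - <<'E'
from h import *;import cv2
plan(.547,.160,-.0195,180.27)
c=capture("top");cv2.imwrite("pics/t11.png",cv2.resize(c["img"][160:215,235:305],None,fx=8,fy=8,interpolation=cv2.INTER_CUBIC))
E
```

```text
time_s: 16.05
tcp_pos: [0.5426, 0.1594, -0.0195]
ee_rot: [[-1.0, -0.006, -0.005], [-0.006, 1.0, -0.001], [0.005, -0.001, -1.0]]
wrist_force: [-12.0, 1.8, 6.7]
gripper_width: 0.635
time_s: 16.3
tcp_pos: [0.5433, 0.1593, -0.0195]
ee_rot: [[-1.0, -0.006, -0.005], [-0.006, 1.0, -0.002], [0.005, -0.002, -1.0]]
wrist_force: [-12.8, 1.8, 7.5]
gripper_width: 0.63
time_s: 16.55
tcp_pos: [0.5441, 0.1593, -0.0195]
ee_rot: [[-1.0, -0.006, -0.006], [-0.006, 1.0, -0.002], [0.006, -0.002, -1.0]]
wrist_force: [-12.9, 1.4, 8.9]
gripper_width: 0.632
turn [-0.0017 -0.0059  0.0013] then shift [-0.0029  0.0007 -0.    ] | F [-12.9   1.4   8.9] M [0.82 3.64 0.31] tcp [ 0.5441  0.1593 -0.0195] t 16.55 w 0.632
```

View pics/t11.png

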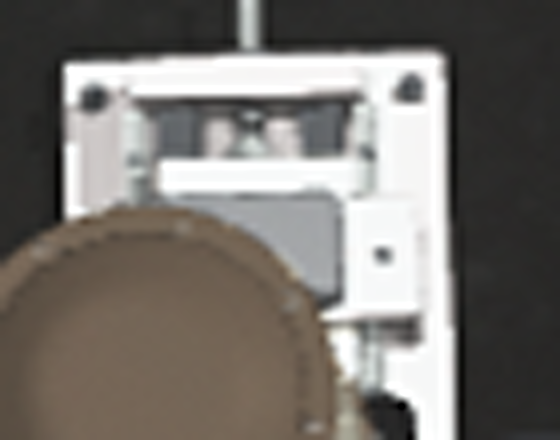

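The carton's end (row 157) is now nearly flush, allowing for parallax (about 155 at contact). A force rise with position stall should confirm contact.

```bash
python3 -m crank '[{"delta_rot":[0,0,0],"linear":[-0.001,0.0003,-0.0003],"gripper":0},{"delta_rot":[0,0,0],"linear":[0,0,0],"gripper":0}]'
python3 -m crank '[{"delta_rot":[0,0,0],"linear":[-0.001,0,0],"gripper":0},{"delta_rot":[0,0,0],"linear":[0,0,0],"gripper":0}]'
python3 -c "
from h import *
plan(.547,.160,-.0195,180.27)"
```

```text
time_s: 16.85
tcp_pos: [0.5448, 0.1594, -0.0195]
ee_rot: [[-1.0, -0.006, -0.007], [-0.006, 1.0, -0.002], [0.007, -0.002, -1.0]]
wrist_force: [-12.8, 1.5, 8.8]
gripper_width: 0.633
time_s: 17.1
tcp_pos: [0.5455, 0.1592, -0.0195]
ee_rot: [[-1.0, -0.005, -0.007], [-0.005, 1.0, -0.002], [0.007, -0.002, -1.0]]
wrist_force: [-13.6, 1.4, 7.7]
gripper_width: 0.632
turn [-0.0022 -0.0073  0.0008] then shift [-0.0015  0.0007 -0.    ] | F [-13.6   1.4   7.7] M [0.66 3.78 0.32] tcp [ 0.5455  0.1592 -0.0195] t 17.1 w 0.632
```

```bash
python3 -m crank '[{"delta_rot":[0,0,0],"linear":[-0.001,0,0],"gripper":0},{"delta_rot":[0,0,0],"linear":[0,0,0],"gripper":0}]'
python3 -m crank '[{"delta_rot":[0,0,0],"linear":[-0.001,0,0],"gripper":0},{"delta_rot":[0,0,0],"linear":[0,0,0],"gripper":0}]'
python3 - <<'E'
from h import *;import cv2
plan(.547,.160,-.0195,180.27)
c=capture("top");cv2.imwrite("pics/t12.png",cv2.resize(c["img"][160:215,235:305],None,fx=8,fy=8,interpolation=cv2.INTER_CUBIC))
E
```

```text
time_s: 17.35
tcp_pos: [0.5462, 0.1592, -0.0195]
ee_rot: [[-1.0, -0.006, -0.008], [-0.006, 1.0, -0.002], [0.008, -0.002, -1.0]]
wrist_force: [-13.4, 2.1, 8.8]
gripper_width: 0.634
time_s: 17.6
tcp_pos: [0.5463, 0.1592, -0.0195]
ee_rot: [[-1.0, -0.005, -0.009], [-0.005, 1.0, -0.003], [0.009, -0.003, -1.0]]
wrist_force: [-16.4, 2.4, 10.1]
gripper_width: 0.634
turn [-0.0026 -0.0092  0.0003] then shift [-0.0007  0.0008 -0.    ] | F [-16.4   2.4  10.1] M [1.05 4.63 0.25] tcp [ 0.5463  0.1592 -0.0195] t 17.6 w 0.634
```

View pics/t12.png

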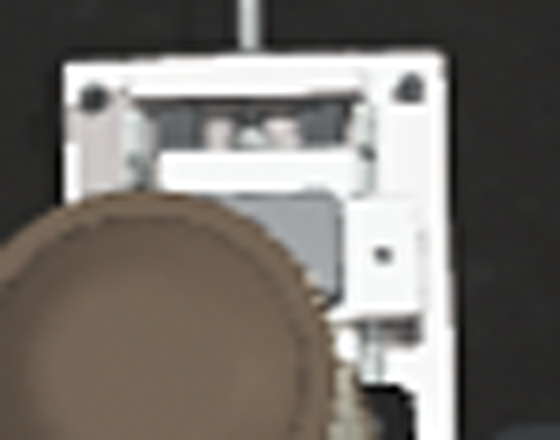

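The position has stalled (+0.1 mm) and the force jumped to 16 N, so it is at the lugs; the carton's end is level across both (row 150). I'll add a slight press, then hold and check it's stable.

```bash
python3 -m crank '[{"delta_rot":[0,0,0],"linear":[-0.0008,0,0],"gripper":0},{"delta_rot":[0,0,0],"linear":[0,0,0],"gripper":0}]'
python3 -m crank '[{"delta_rot":[0,0,0],"linear":[0,0,0],"gripper":0},{"delta_rot":[0,0,0],"linear":[0,0,0],"gripper":0},{"delta_rot":[0,0,0],"linear":[0,0,0],"gripper":0},{"delta_rot":[0,0,0],"linear":[0,0,0],"gripper":0},{"delta_rot":[0,0,0],"linear":[0,0,0],"gripper":0},{"delta_rot":[0,0,0],"linear":[0,0,0],"gripper":0}]'
python3 - <<'E'
from h import *;import cv2
plan(.547,.160,-.0195,180.27)
c=capture("top");cv2.imwrite("pics/t13.png",cv2.resize(c["img"][140:360,140:460],None,fx=2.4,fy=2.4,interpolation=cv2.INTER_CUBIC))
cv2.imwrite("pics/t13b.png",cv2.resize(c["img"][160:215,235:305],None,fx=8,fy=8,interpolation=cv2.INTER_CUBIC))
c=capture("scene");cv2.imwrite("pics/s13.png",cv2.resize(c["img"][180:345,180:400],None,fx=3.6,fy=3.6,interpolation=cv2.INTER_CUBIC))
E
```

```text
time_s: 17.9
tcp_pos: [0.5463, 0.1591, -0.0195]
ee_rot: [[-1.0, -0.005, -0.011], [-0.005, 1.0, -0.003], [0.011, -0.003, -1.0]]
wrist_force: [-18.0, 3.4, 11.1]
gripper_width: 0.632
time_s: 18.65
tcp_pos: [0.5463, 0.1591, -0.0195]
ee_rot: [[-1.0, -0.005, -0.011], [-0.005, 1.0, -0.003], [0.011, -0.003, -1.0]]
wrist_force: [-18.0, 3.9, 11.5]
gripper_width: 0.629
turn [-0.0028 -0.0105 -0.    ] then shift [-0.0007  0.0009 -0.    ] | F [-18.    3.9  11.5] M [1.24 5.2  0.19] tcp [ 0.5463  0.1591 -0.0195] t 18.65 w 0.629
```

View pics/t13.png

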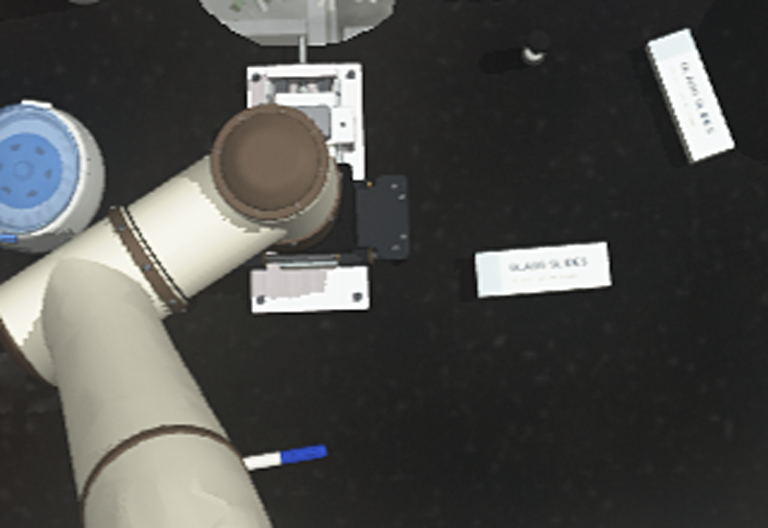

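View pics/t13b.png

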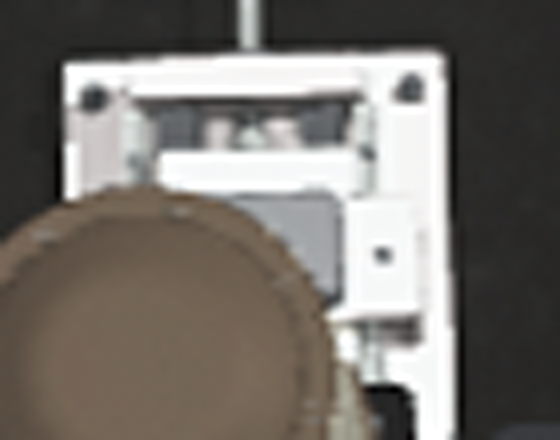

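View pics/s13.png

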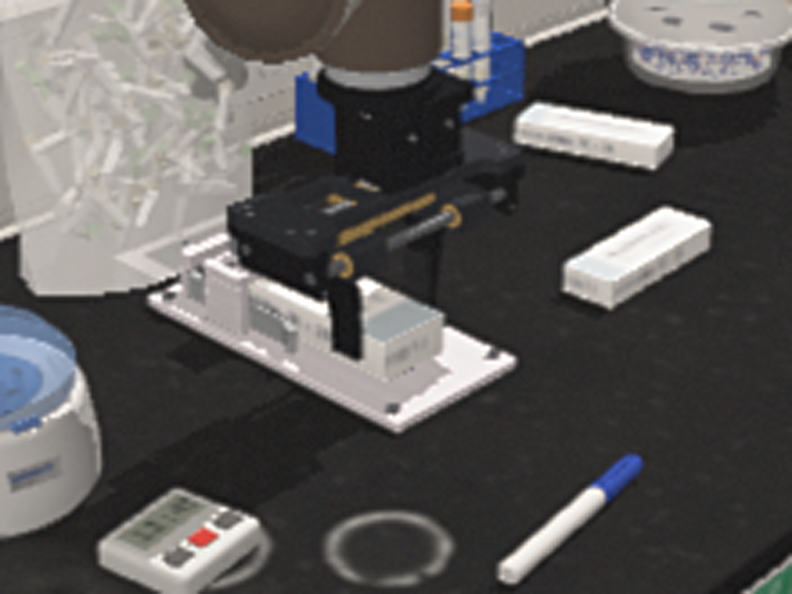

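The carton is home: grip at x = 0.5463 against an expected 0.547, with a steady 18 N push and no creep. The vial, timer and marker are in place, so I'm handing it in.

Run:
```python
from station import r,workorder
print(workorder.finish_job());s=r.sense();print(s["time_s"],s["wrist_force"],s["tcp_pos"],s["gripper_width"])
```

```text
the job is handed in; nothing more can be done
None
the job is handed in; nothing more can be done
```

The 55 × 165 mm carton is in the nest, pressed hard against the stops and still gripped. I laid it in the open front, slid it between the rails and under the bridge, and pressed the plunger back. I handed the job in at about 19 s.

**Last checks:**
- **Push:** about 18 N in total along the push direction, including friction. Position was steady over the last 0.75 s.
- **Stop contact:** the carton stopped advancing while the force rose from 13 to 18 N. The grip ended at x = 0.5463 m, against about 0.547 expected.
- **Both lugs:** in the top view the carton's front edge is level across the two lugs. The contact itself cannot be seen, because the carton top hides the lug faces.
- **Bystanders:** the vial, timer and marker look untouched in the last pictures; I judged this by eye.

**What disagreed or went wrong:**
- **Fingertips:** they really end about 36 mm above the reported tool point. My first grip attempt closed in the air above the carton; I measured the offset in two camera views and regripped.
- **Extra forces at the end:** the tool was tilted about 0.6° by arm flex, with about 11 N of down-force and 4 N sideways.

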